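# Set out the sample-preparation station

## Task

Set out the bench for sample preparation: stand the amber bottle in the middle of the stirrer's round white plate, stand the red-lidded pot in the middle of the blue mat with the black-lidded pot stacked squarely on top of it, and lay the orange timer on the bench, display up, exactly halfway between the stirrer and the mat on the straight line joining their centres. Leave the yellow-lidded pot and the white bottle with the blue cap where they stand.

Things in the scene. Friction and masses are not known exactly. Their poses are not given: they have to be found in the camera images.
- amber_mid (a point): Closed upright bottle, amber glass with a white paper label and a black cap; body 58 mm across and straight up to 68 mm, with a 35 mm cap, 95 mm tall, loose, about 260 g. The point lies on its axis 47.5 mm above its underside; z is up along the axis. Goes on the stirrer.
- redpot_mid (a point): Closed round sample pot, white body with a red screw lid (flat on top); 58 mm across at the lid, 56 mm at the body, 40 mm tall, standing upright and loose, about 70 g. The point is at its centre, 20 mm above its underside; z is up along its axis. Goes on the blue mat.
- blackpot_mid (a point): Closed round sample pot, white body with a black screw lid (flat on top); 58 mm across at the lid, 56 mm at the body, 40 mm tall, standing upright and loose, about 70 g. The point is at its centre, 20 mm above its underside; z is up along its axis. Goes on top of the red-lidded pot.
- timer_mid (a point): Orange bench timer, a loose flat block 70 x 40 x 24 mm (x, y, z) with a grey display and two black buttons on its top face, about 90 g. The point is at its centre, 12 mm above its underside; x runs along its 70 mm length, z is up out of the display. Any heading will do.
- stirrer_plate (a point): Centre of the top surface of the stirrer's round white plate (108 mm across), 60 mm above the bench. The stirrer is a fixed grey box 130 x 120 mm (x, y), 50 mm tall under the plate, with the plate centred on it and a black control panel with a red and a blue knob (standing out 12 mm) on its -x side. Axes: x away from the panel, y to the left, z up. The blue mat lies 250 to 260 mm from it, straight along its y axis, on either side.
- mat_top (a point): Centre of the upper face of the fixed blue square mat, 120 x 120 mm and 3 mm thick, lying on the bench (so 3 mm above it), turned the same way as the stirrer. z is up.
- yellowpot_mid (a point): Closed round sample pot, white body with a yellow screw lid (flat on top); 58 mm across at the lid, 56 mm at the body, 40 mm tall, standing upright and loose, about 70 g. The point is at its centre, 20 mm above its underside; z is up along its axis. A bystander: leave it alone.
- wash_mid (a point): Closed upright bottle, white plastic with a blue label band and a blue cap; body 58 mm across and straight up to 68 mm, with a 35 mm cap, 95 mm tall, loose, about 260 g. The point lies on its axis 47.5 mm above its underside; z is up along the axis. A bystander: leave it alone.
Not all that is in view belongs to the job. Of the things shaped like the part that bears timer_mid, the orange one is meant. Leave any pink look-alike of the part that bears blackpot_mid alone.

How it is judged:
By the outcome, as a careful person would: the job done as asked, in the order asked, and still so for the second after the job is handed in, with the robot touching nothing.
It also fails if it takes over 112 s, if anything falls off the work surface, if the arm or the gripper's body presses on something with over 40 N, if the wrist force passes 120 N, or if a joint passes its speed limit or range.

## Robot

A 6-joint arm with a two-finger parallel gripper is mounted at the origin on the work surface. World frame = base frame: x ahead of the robot, y to its left, z up, the work surface at z = 0. Lengths are in m, angles in rad, forces in N, time in s.
With the tool pointing down it reaches from about 0.35 to 0.95 m from the base axis. Payload 17.4 kg.
Tool frame: the origin (TCP) lies at the very end of the fingers, on their centre line; the grasp point (between the pads) lies 19 mm behind it (bot.grip_point_offset is the distance from the TCP to the grasp point, in m); z points along the fingers, y is the direction in which the jaws open and shut (so a half turn about z gives the same grasp; the last joint's range is limited). The gripper opens to 93 mm and grips with 3 to 60 N. Pads are 15 mm wide; open, the fingers measure 128 mm over their backs; the gripper's body (75 mm by 188 mm) begins 65 mm behind the grasp point.
Start: joints at [1.072, 0.116, 1.442, -0, 1.584, -0.038], TCP at [0.3, 0.605, 0.219] pointing down, gripper open.
Joint ranges: [-2.83, 2.83], [-0.83, 2.19], [0.07, 2.5], [-1.14, 4.28], [0.01, 3], [-2.97, 2.97]. Speed limits (rad/s): [1.89, 1.89, 2.22, 3.14, 3.14, 3.14].

## Interface

Orientations are given as a rotation vector (axis times angle).
In Python, from bench import bot gives the robot as it stands. Calls block until the motion is done:
- bot.move_ptp(position, orientation): joint-space move of the TCP to a pose.
- bot.move_straight(position, speed=0.15, rot=None, contact_N=None): straight line of the TCP; rot=None keeps the orientation; speed is the mean speed in m/s. With contact_N (N) it stops when the force on the tool has changed by that much, and returns True; else False.
- bot.set_joints(angles): joint-space move.
- bot.move_gripper(opening, f_grip=None): finger opening in m; f_grip is the grip in N (None keeps the last); returns when the fingers have stopped.
- bot.hold(seconds).
- bot.ik(position, orientation): joint angles nearest the present ones, or None.
- bot.capture(name): name is "side" or "top"; returns a dict with "pixels" (384x512x3 uint8, blue, green, red), "intrinsics" (3x3 intrinsics, pixels), "k1" (the pictures are not rectified: a ray, as slopes to the right and down, at radius r is drawn at 1 + k1 r^2 times it, then the intrinsics apply), "cam_to_world" (4x4, takes a point from camera to world coordinates). Camera axes: x right, y down, z forward; pixel columns grow to the right and rows downward; lengths in m; the calibration is good to about 2 mm. A picture is of the moment at which its call begins. There is no depth.
A pose or a line that the arm cannot do raises bot.MotionError and nothing moves.
- bot.close_job(): hands the job in, once; it reports no verdict.
Readings, each from a call of its own:
- bot.current_time(): time.
- bot.current_joint_pos(): joint angles.
- bot.current_qvel(): joint speeds.
- bot.current_effort(): joint torques, N m.
- bot.current_eef_pos(): TCP position.
- bot.current_tool_rot(): TCP orientation.
- bot.current_ft_force(): force on the tool from outside, world axes, zero at the start.
- bot.current_torque(): the same for the moment, N m.
- bot.current_grip_width(): finger opening in m.
Only numpy, scipy, OpenCV 4.12 (cv2) and the standard library are available. Lean on these libraries where they do the work, as an engineer would, in place of code of your own. Each camera call takes 0.05 s, during which the arm holds its last target. There are 200 camera calls.

## Working session

There is one attempt and no reset: what is moved stays moved. The work goes in short steps, each a Python script; the robot and the scene stay as the last script left them, time stands still between calls to the robot, and variables do not carry over. Pictures are saved under pics/ and viewed, about 12 in all and at most 16, crops included, and the job is handed in when it is done.

```bash
mkdir -p pics; ls
python3 - <<'E'
from bench import bot
import cv2
for n in("top","side"):
    c=bot.capture(n); cv2.imwrite(f"pics/{n}0.png",c["pixels"]); print(n,c["intrinsics"].tolist(),c["k1"],c["cam_to_world"].round(4).tolist())
print(bot.current_time(),bot.current_tool_rot())
E
```

```text
pics
top [[435.1234410732031, 0.0, 254.6333793174319], [0.0, 435.1234410732031, 191.92260072380472], [0.0, 0.0, 1.0]] -0.08884696223690508 [[-0.0004, -0.991, 0.1337, 0.3547], [-1.0, 0.0, -0.0027, 0.0199], [0.0027, -0.1337, -0.991, 1.3834], [0.0, 0.0, 0.0, 1.0]]
side [[450.4150860539089, 0.0, 260.9839109129593], [0.0, 450.4150860539089, 194.3536199323942], [0.0, 0.0, 1.0]] -0.15198413728706878 [[0.999, -0.0042, 0.0438, 0.4563], [-0.0397, -0.5159, 0.8557, -1.1757], [0.019, -0.8566, -0.5156, 0.789], [0.0, 0.0, 0.0, 1.0]]
0.1 [-7.17431274e-01 -3.05832189e+00  1.50863049e-03]
```

View pics/top0.png

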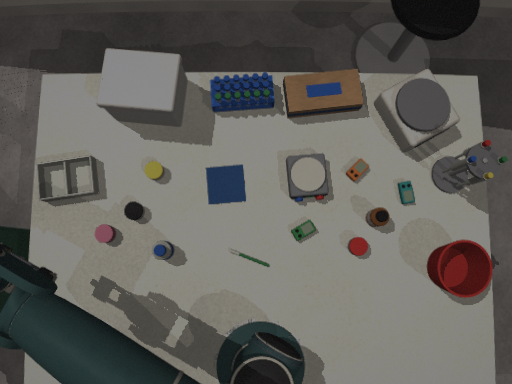

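View pics/side0.png

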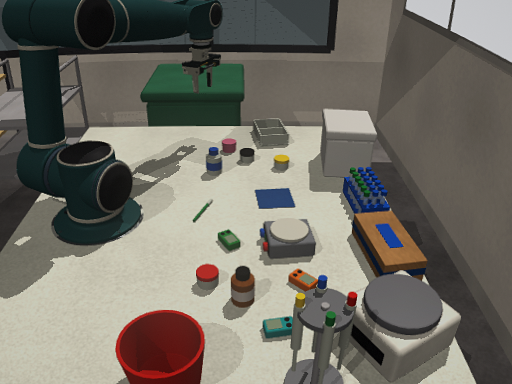

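Candidates in the top view:
- **Orange timer:** (357,170). The green (304,231) and teal (406,192) timers are look-alikes.
- **Red pot:** (358,246). The big red beaker (460,268) is not it.
- **Black pot:** (134,211). The pink (105,233) and yellow (154,170) pots are not it.
- **Amber bottle:** (378,216). The wash bottle (163,250) is not it.
- **Stirrer:** (308,176), with red and blue knobs. The grey-plated balance (422,105) is not it.
- **Mat:** (226,184).

I'll check these in one close crop.

Run:
```python
import cv2,numpy as np
t=cv2.imread("pics/top0.png");s=cv2.imread("pics/side0.png")
f=lambda i,x,y,w,h:cv2.resize(i[y:y+h,x:x+w],(400,300),interpolation=cv2.INTER_CUBIC)
cv2.imwrite("pics/m1.png",np.vstack([np.hstack([f(t,280,148,144,108),f(t,90,155,144,108)]),np.hstack([f(s,180,215,144,108),f(s,190,130,120,90)])]))
```

```text
(no output)
```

View pics/m1.png

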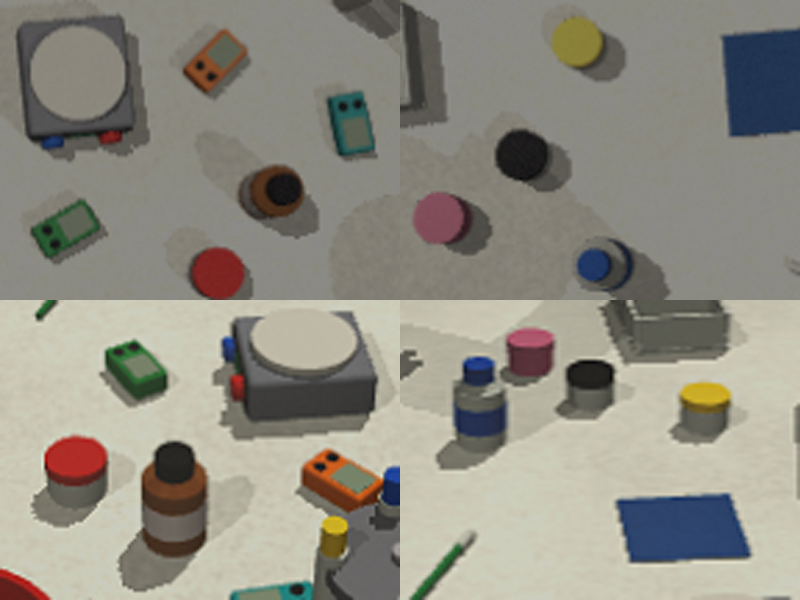

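The crops confirm every choice. Top row: stirrer with knobs, orange timer, amber bottle with black cap, red pot, and black pot with pink, yellow and the wash bottle beside it. The bottom row (side view) agrees. Next I'll measure.

```bash
cat > h.py <<'E'
import cv2,numpy as np
from bench import bot
def rays(c,uv,z):
    K=c["intrinsics"];T=c["cam_to_world"];uv=np.atleast_2d(np.float64(uv))
    n=cv2.undistortPoints(uv[:,None],K,np.array([c["k1"],0,0,0,0]))[:,0]
    d=np.c_[n,np.ones(len(n))]@T[:3,:3].T; o=T[:3,3]
    return (o+d*((z-o[2])/d[:,2])[:,None])[:,:2]
def pix(c,p):
    R=np.linalg.inv(c["cam_to_world"]); 
    return cv2.projectPoints(np.float64([p]),cv2.Rodrigues(R[:3,:3])[0],R[:3,3],c["intrinsics"],np.array([c["k1"],0,0,0,0]))[0].ravel()
COL={"red":((172,150,70),(4,255,255)),"black":((0,0,0),(180,255,48)),"orange":((5,150,90),(16,255,255)),"blue":((105,120,50),(125,255,255)),
 "plate":((10,8,112),(40,110,255)),"yellow":((22,120,80),(34,255,255)),"amber":((4,80,25),(18,255,200))}
def blob(c,col,seed,r=26):
    h=cv2.cvtColor(c["pixels"],cv2.COLOR_BGR2HSV);a,b=map(np.array,COL[col])
    m=cv2.inRange(h,a,b) if a[0]<=b[0] else cv2.inRange(h,a,np.array([180,255,255]))|cv2.inRange(h,np.array([0,a[1],a[2]]),b)
    w=np.zeros_like(m);cv2.circle(w,[int(x) for x in seed],r,255,-1);m&=w
    cs=cv2.findContours(m,cv2.RETR_EXTERNAL,cv2.CHAIN_APPROX_NONE)[0]
    return max(cs,key=cv2.contourArea)
def cen(k): M=cv2.moments(k);return np.array([M["m10"]/M["m00"],M["m01"]/M["m00"]])
def disc(c,col,seed,z,r=26):
    k=cv2.convexHull(blob(c,col,seed,r));e=cv2.fitEllipse(k);w=rays(c,k[:,0],z)
    return rays(c,cen(k),z)[0],np.ptp(w,0)
def rect(c,col,seed,z,r=30):
    k=cv2.convexHull(blob(c,col,seed,r));w=rays(c,k[:,0],z).astype(np.float32)
    (x,y),(a,b),t=cv2.minAreaRect(w); 
    if a<b:a,b,t=b,a,t+90
    return np.array([x,y]),(a,b),t
E
python3 - <<'E'
from h import *
t=bot.capture("top");s=bot.capture("side")
P=lambda *a:print(*[np.round(x,4) if not isinstance(x,str) else x for x in a])
P("red",*disc(t,"red",(358,246),.04,14));P("red s",*disc(s,"red",(207,272),.035,16))
P("black",*disc(t,"black",(134,211),.04,14));P("black s",*disc(s,"black",(247,155),.035,10))
P("yellow",*disc(t,"yellow",(154,170),.04,14))
P("plate",*disc(t,"plate",(308,176),.06,19));P("plate s",*disc(s,"plate",(289,232),.06,24))
P("mat",*rect(t,"blue",(226,184),.003));P("mat s",*rect(s,"blue",(275,198),.003))
P("timer",*rect(t,"orange",(357,170),.024,16));P("timer s",*rect(s,"orange",(302,280),.024,16))
P("cap",*disc(t,"black",(381,216),.095,10));P("cap s",*disc(s,"black",(242,275),.085,12))
P("knob",rays(t,[[299,199],[320,197]],.03),rays(t,[163,250],.095))
E
```

```text
red [ 0.3672 -0.3025] [0.0522 0.0562]
red s [ 0.3677 -0.3059] [0.0541 0.0653]
black [0.4769 0.393 ] [0.0532 0.0572]
black s [0.4777 0.3917] [0.0505 0.071 ]
yellow [0.6065 0.3352] [0.0545 0.0546]
plate [ 0.5895 -0.1475] [0.1005 0.1028]
plate s [ 0.5948 -0.1314] [0.1233 0.1551]
mat [0.5667 0.109 ] [0.1154 0.1152] 5.084
mat s [0.5661 0.1077] [0.1171 0.1146] 95.2122
timer [ 0.6113 -0.3116] [0.0654 0.0338] 134.171
timer s [ 0.6082 -0.3236] [0.0722 0.0542] 134.4481
cap [ 0.4565 -0.3633] [0.033 0.034]
cap s [ 0.4579 -0.3667] [0.0307 0.0501]
knob [[ 0.5149 -0.1229]
 [ 0.5212 -0.1891]] [[0.3557 0.2867]]
```

```bash
cat >> h.py <<'E'
def rot(a):
    y=np.array([np.cos(a),np.sin(a),0]);z=np.array([0,0,-1.]);R=np.c_[np.cross(y,z),y,z]
    return cv2.Rodrigues(R)[0].ravel()
def best(p,adeg):
    q=np.array(bot.current_joint_pos());c=[]
    for k in(0,180):
        o=rot(np.radians(adeg+k));j=bot.ik(p,o)
        if j is not None:c.append((abs(np.array(j)-q).max(),o))
    return min(c,key=lambda x:x[0])[1]
def above(xy,z,a):
    p=[*xy,z];bot.move_ptp(p,best(p,a))
def pick(xy,z,a,op,f,up=.25):
    above(xy,max(.13,z+.11),a);bot.move_gripper(op);bot.move_straight([*xy,z],.15)
    bot.move_gripper(0.0,f);print("grip w",bot.current_grip_width());bot.move_straight([*xy,up],.2)
    print("held w",bot.current_grip_width(),"t",bot.current_time())
def place(xy,z,a,op,zup=.12):
    above(xy,max(.25,z+.1),a);bot.move_straight([*xy,z+.012],.15)
    c=bot.move_straight([*xy,z-.002],.025,contact_N=4);p=bot.current_eef_pos()
    print("contact",c,"z err",round(p[2]-z,4),"xy err",np.round(np.array(p[:2])-xy,4))
    bot.move_gripper(op);bot.move_straight([*xy,z+zup],.2);print("t",bot.current_time())
PL=np.array([.5895,-.1475]);MAT=np.array([.5667,.109])
E
python3 - <<'E'
from h import *
pick([.457,-.364],.026,90,.085,25)
place(PL,.086,95,.08)
c=bot.capture("top");cv2.imwrite("pics/t1.png",c["pixels"][100:292,180:436].repeat(3,0).repeat(3,1))
print(disc(c,"black",pix(c,[*PL,.155]),.155,10))
E
```

```text
grip w 0.05780332527938884
held w 0.05782336277839917 t 6.75
contact True z err 0.0 xy err [0. 0.]
t 10.75
(array([ 0.58874275, -0.1418524 ]), array([0.03801842, 0.04635363]))
```

View pics/t1.png

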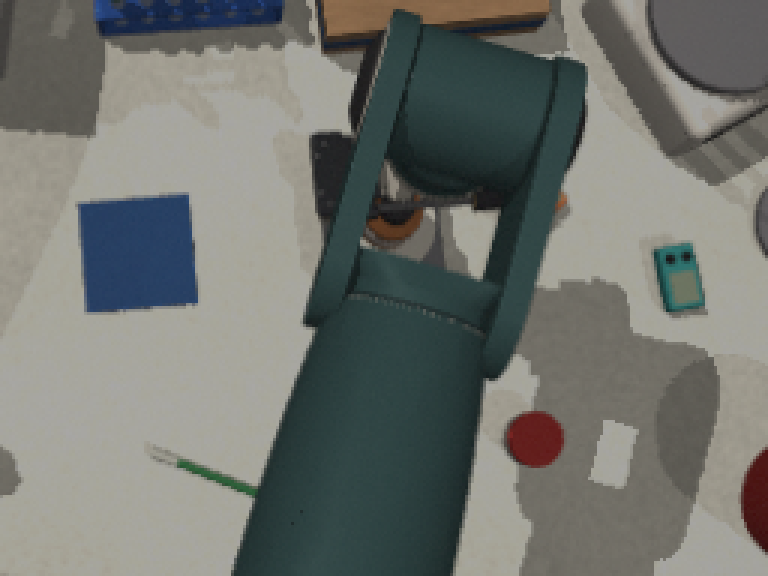

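The arm hides the stirrer here. The bottle's body shows amber between the fingers, and the red pot at crop (535,439) is untouched. I'll do the red pot next and check both once the arm is clear.

Run:
```python
from h import *
bot.move_straight([*PL,.30],.2)
pick([.3675,-.3045],.006,90,.08,15,.27)
place(MAT,.009,95,.075,.2)
above([.477,.395],.25,90)
c=bot.capture("top");cv2.imwrite("pics/t2.png",c["pixels"][120:264,120:408].repeat(2,0).repeat(2,1))
s=bot.capture("side");cv2.imwrite("pics/s2.png",s["pixels"])
for n,a in(("cap",("black",pix(c,[*PL,.155]),.155,10)),("red",("red",pix(c,[*MAT,.043]),.043,16)),("black",("black",(134,211),.04,14))):
    try:print(n,disc(c,*a))
    except Exception as e:print(n,e)
```

```text
grip w 0.05760864790772563
held w 0.057684091339930674 t 15.7833
contact True z err -0.0002 xy err [-0.0001  0.    ]
t 21.3083
cap (array([ 0.58852247, -0.14809206]), array([0.03218801, 0.03478865]))
red (array([0.56707007, 0.10696837]), array([0.0568331 , 0.05322272]))
black (array([0.4755109 , 0.40023752]), array([0.08757945, 0.06976006]))
```

View pics/t2.png

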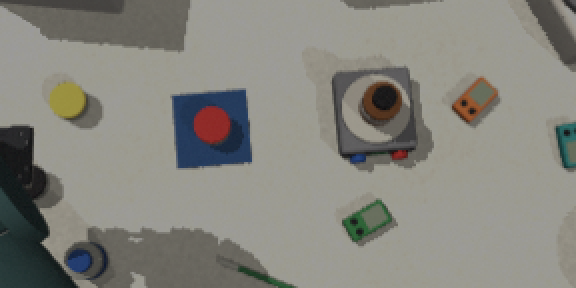

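View pics/s2.png

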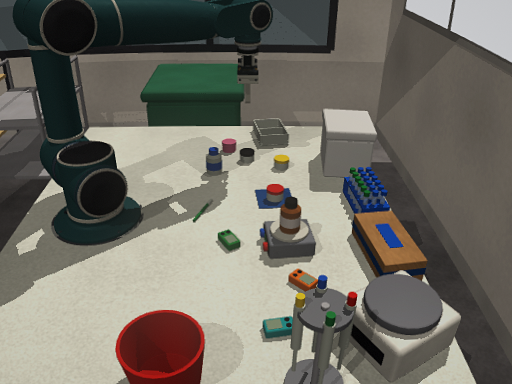

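Amber's cap is at (.5885,-.148), within 1 mm of the plate centre. Red is about 2 mm from the mat centre and upright. Next is the black pot.

Run:
```python
from h import *
pick([.477,.395],.008,90,.075,15,.25)
place(MAT,.051,95,.075,.2)
above([.4,-.35],.3,44)
c=bot.capture("top");s=bot.capture("side")
f=lambda i,x,y:cv2.resize(i["pixels"][y:y+72,x:x+96],(400,300),interpolation=cv2.INTER_CUBIC)
cv2.imwrite("pics/m3.png",np.hstack([f(c,180,148),f(s,230,160)]))
print("black",disc(c,"black",pix(c,[*MAT,.083]),.083,16),"timer",rect(c,"orange",(357,170),.024,16))
```

```text
grip w 0.05743867135587901
held w 0.05758925381128576 t 26.0917
contact True z err -0.0001 xy err [-0.     -0.0001]
t 30.8083
black (array([0.56557801, 0.10599862]), array([0.05825957, 0.05771101])) timer (array([ 0.61129642, -0.31164944]), (0.0654417872428894, 0.033814847469329834), 134.17095565795898)
```

View pics/m3.png

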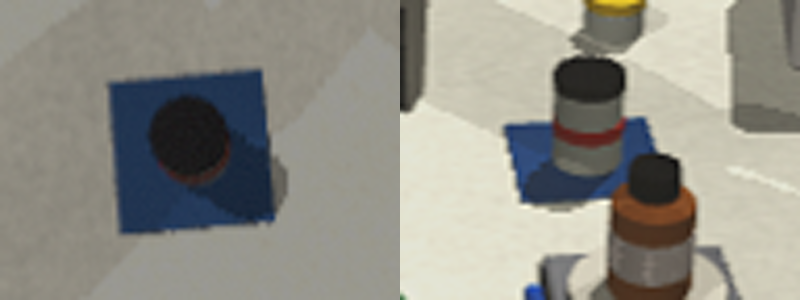

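The black pot sits squarely on the red one; the side crop shows their edges aligned. The last item is the timer.

Run:
```python
from h import *
mid=(PL+MAT)/2
pick([.6113,-.3125],.003,44.3,.06,15,.27)
place(mid,.003,5.1,.055,.25)
above([.4,-.35],.3,44)
c=bot.capture("top");s=bot.capture("side")
f=lambda i,x,y:cv2.resize(i["pixels"][y:y+108,x:x+144],(400,300),interpolation=cv2.INTER_CUBIC)
cv2.imwrite("pics/m4.png",np.vstack([np.hstack([f(c,190,130),f(s,225,150)]),cv2.resize(c["pixels"],(800,600))[:300]]))
print("goal",mid,"timer",rect(c,"orange",pix(c,[*mid,.024]),.024,18),"cap",disc(c,"black",pix(c,[*PL,.155]),.155,10)[0],"mat",MAT,"yellow",disc(c,"yellow",(154,170),.04,14)[0], bot.current_time(),bot.current_ft_force())
```

```text
grip w 0.03998475878429635
held w 0.04019583928685278 t 37.2
contact True z err -0.0002 xy err [-0.0001 -0.    ]
t 43.0667
goal [ 0.5781  -0.01925] timer (array([ 0.57651049, -0.0216751 ]), (0.06683254987001419, 0.03752535581588745), 94.81781578063965) cap [ 0.5885474  -0.14817187] mat [0.5667 0.109 ] yellow [0.60648737 0.33521063] 44.575 [-0.04458022 -0.55211701 -0.44747784]
```

View pics/m4.png

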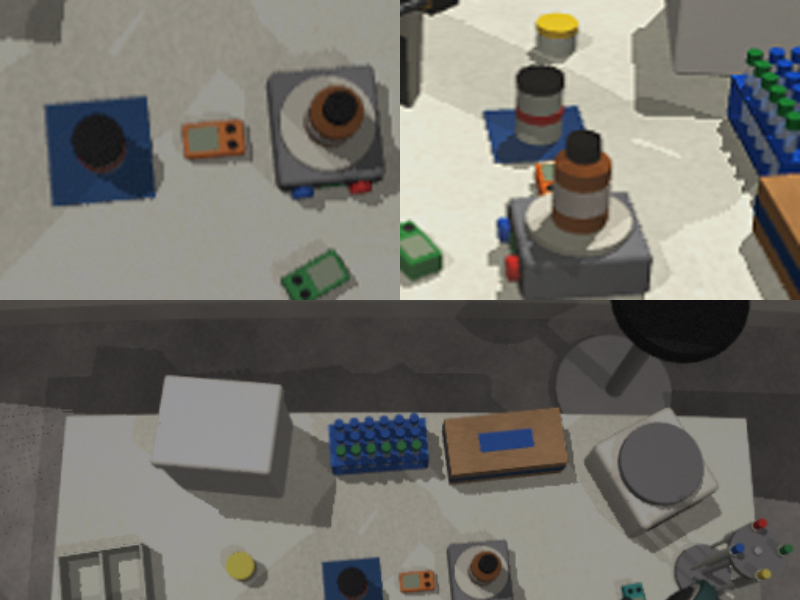

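The timer reads about 2.4 mm too far toward the stirrer, and its gaps in the crop are uneven too. The x difference comes from the side face being visible. I'll regrip it and shift it.

Run:
```python
from h import *
mid=(PL+MAT)/2
above(mid,.25,5.1)
pick(mid,.003,5.1,.055,15,.06) if 0 else None
bot.move_gripper(.055);bot.move_straight([*mid,.003],.15);bot.move_gripper(0,15);print(bot.current_grip_width())
bot.move_straight([*mid,.02],.1);n=mid+[.0003,.0025]
bot.move_straight([*n,.02],.05);print(bot.move_straight([*n,.001],.025,contact_N=4),bot.current_eef_pos())
bot.move_gripper(.055);bot.move_straight([*n,.26],.2)
above([.4,-.35],.3,44);bot.hold(.5)
c=bot.capture("top");s=bot.capture("side");cv2.imwrite("pics/t5.png",c["pixels"]);
print("goal",mid,"timer",rect(c,"orange",pix(c,[*mid,.024]),.024,18),"cap",disc(c,"black",pix(c,[*PL,.155]),.155,10)[0],"black",disc(c,"black",pix(c,[*MAT,.083]),.083,16)[0],"yellow",disc(c,"yellow",(154,170),.04,14)[0],"wash",rays(c,cen(blob(c,"blue",(162,250),12)),.095),bot.current_time())
```

```text
0.03970055620062212
True [ 0.57816159 -0.01677309  0.00282055]
goal [ 0.5781  -0.01925] timer (array([ 0.57673812, -0.01912451]), (0.06687590479850769, 0.037716761231422424), 95.25273323059082) cap [ 0.5885474  -0.14817187] black [0.56561609 0.1060137 ] yellow [0.60654644 0.33520834] wash [[0.35563864 0.29744631]] 53.575
```

View pics/t5.png

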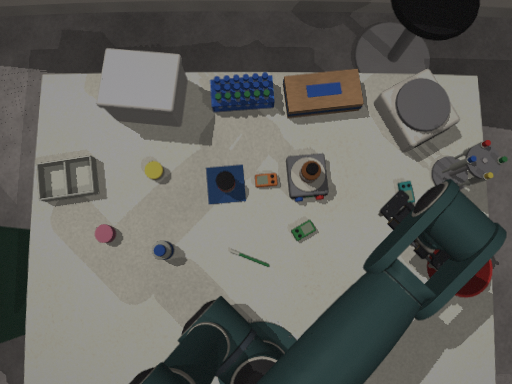

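```bash
python3 -c "
from bench import bot
bot.close_job()"
```

```text
the job is handed in; nothing more can be done
```

The bench is set out as asked and the job is handed in; the robot's clock read 53.6 s at the last check, against the 112 s limit. I placed things in the order given: amber bottle, red pot, black pot, then the timer.

Last checks from the top camera:

| Item | Offset from where it should be |
|---|---|
| Amber bottle on the stirrer plate | about 1 mm |
| Red pot on the mat | about 2 mm (checked before the black pot went on top) |
| Black pot from the mat centre | about 3 mm; some of this is the visible lid side skewing the reading |
| Timer at the halfway point, along the line | about 0.1 mm |
| Timer, across the line | about 1.4 mm, mostly the visible side face skewing the reading |

- **Timer correction:** it first landed about 2.4 mm too close to the stirrer, so I regripped it and moved it 2.5 mm. It lies display up.
- **Stack:** in the side view, taken before the timer went down, the black pot's edges line up with the red pot's.
- **Left alone:** the yellow pot is within 0.1 mm of its first reading. The wash bottle is at the same pixels in the top picture as at the start; I had no careful starting measurement of it to compare.
- **Disagreement:** where the camera saw placed items and where the robot had put them differed by about 2 mm in y, in line with the stated calibration.

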